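Prop open the lid of the shallow lab bath

ROBOT

A 6-joint arm with a two-finger parallel gripper is mounted at the origin on the work surface. World frame = base frame: x ahead of the robot, y to its left, z up, the work surface at z = 0. Lengths are in m, angles in rad, forces in N, time in s.
With the tool pointing down it reaches from about 0.25 to 0.775 m from the base axis. Payload 4 kg.
Tool frame: the origin (TCP) lies at the very end of the fingers, on their centre line; the grasp point (between the pads) lies 19 mm behind it; z points along the fingers, y is the direction in which the jaws open and shut (so a half turn about z gives the same grasp; the last joint's range is limited). The gripper opens to 94 mm and grips with 3 to 60 N. Pads are 16 mm wide; open, the fingers measure 119 mm over their backs; the gripper's body (75 mm by 177 mm) begins 78 mm behind the grasp point.
Start: joints at [1.155, 0.087, 1.371, -0, 1.684, -0.103], TCP at [0.169, 0.523, 0.168] pointing down, gripper open.
Joint ranges: [-3.1, 3.1], [-0.76, 2.03], [0.27, 2.55], [-1.08, 4.22], [0.17, 2.65], [-2.57, 2.57]. Speed limits (rad/s): [2.79, 2.79, 3.14, 3.14, 3.14, 3.14].

INTERFACE

Orientations are given as [roll, pitch, yaw] about the fixed x, y, z axes, in that order (R = Rz(yaw) Ry(pitch) Rx(roll)).
In Python, from bench import robot, snapshot, calibration gives the robot as it stands. The module is installed in compiled form; this text tells all that it offers.
- The arm moves only by the tool servo_tool, never from a script. Its argument "series" is text: rows parted by semicolons, each of 5 numbers parted by spaces: the closure, from -1 (fully open) to 1 (shut), then the shift along the tool's x, y, z in cm, then the turn about the tool's z in rad. A call has 1 to 20 rows; each row is the pose to reach, as a shift and turn from the pose commanded when the call began, along the tool's axes at that moment; what a row does not reach only later rows make up. A row lasts 1/12 s, in which the tool goes at most 41.7 mm and 7.16 degrees, less where a joint would pass 70% of its speed; a pose out of reach is approached as far as the arm can. A call with a gripper value outside its range is refused whole. The fingers move at their own pace and stop on an object; the grip force is fixed at half the most. Time passes only in rows, so rows that repeat a pose let the fingers close. It gives the time, the measured TCP pose, the force and the opening at its end, in the units of the state.
- robot.get_obs(): the state, without advancing time (a new reading comes with each control period).
- snapshot(name): name is "scene" or "top" or "wrist"; returns (picture, depth): 400x640x3 uint8, red, green, blue; 400x640 float32, m along the optical axis (not along the pixel's ray), 0 where there is no reading.
- calibration(name): a dict with "fx", "fy", "cx", "cy" (pixels), "rvec" (rotation vector, rad) and "tvec" (3), from world to camera coordinates, as OpenCV has them; the wrist camera has in their place "tool_from_camera" (4x4, takes a point from camera to tool coordinates, whose origin is the TCP and whose axes are the flange's). Camera axes: x right, y down, z forward; pixel columns grow to the right and rows downward; lengths in m; the calibration is good to about 2 mm. The wrist camera is an equidistant fisheye: a pixel r from the principal point sees the ray r / f radians off the axis. A picture is of the moment at which its call begins: read the wrist's pose just before it. calibration takes no time and is no camera call.
- robot.close_job(): hands the job in, once; it reports no verdict.
The state is a dict: "time": time; "joint_positions": joint angles; "qvel": joint speeds; "joint_torque": joint torques, N m; "tool_pos": TCP position; "ee_rot": TCP orientation; "wrist_force": force on the tool from outside, world axes, zero at the start; "wrist_torque": the same for the moment, N m; "width": finger opening in m.
Only numpy, scipy, OpenCV 4.12 (cv2) and the standard library are available. Lean on these libraries where they do the work, as an engineer would, in place of code of your own. Each camera call takes 0.05 s, during which the arm holds its last target. There are 200 camera calls.

TASK

The empty bath has to stand open for cleaning. Lift its lid by the bent-up lip on its front edge right up to where the stiff hinges hold it, swing the prop rod up from the end of the case, then ease the lid down until the rod's tip is in the hole of the lid's side bracket and the rod carries the lid. Do not let the lid drop, and leave the things around the bath where they are.

Things in the scene. Friction and masses are not known exactly. Their poses are not given: they have to be found in the camera images.
- bath: Shallow white steel bench bath with a steel lid, fixed to the bench; case 240 (x) x 240 (y) x 100 mm high. Origin: centre of its underside, on the bench. Its own -x side is the front (control panel, lid lip), +x the back (hinges), +z up. The prop rod hangs outside its -y end. It is turned so that the front looks to the robot's right (world -y), more or less towards the robot.
- lid (a joint): Lid angle, rad: 0 shut, 1.31 fully open (stop). The hinge axis is the bath's y axis through point lid_hinge; the lip edge goes up and back as the value grows. Lid 248 x 244 x 8 mm, 0.9 kg. The hinges are stiff: a still lid let go above about 1.15 stays up, below about 1.0 it falls shut by its own weight. Lifting takes about 7 N at the lip when shut, less higher up. Resting on the prop rod it reads 0.82 to 0.86.
- prop (a joint): Prop rod angle, rad: 0 lying level with its free end pointing to the bath's back (+x), negative hanging lower (stop -0.5), growing as the free end rises, 1.571 upright (stop 1.6). Its pivot is stiff and the rod stays wherever it is left. It stands in the hole, the lid resting on it, at about 0.85; the tip enters the hole as the lid comes down if the rod is set to 0.84, give or take 0.03. While the lid is shut the bracket keeps the rod from rising.
- lid_hinge (a point): Point on the hinge axis in the middle of the lid's back edge, 110 mm behind the bath's centre, 100 mm above the bench. The lid's underside lies in the plane through this axis.
- lid_handle (a point): Grip point mid-lip. The lip: flat steel strip bent up from the lid's front edge, 120 mm wide along the hinge, 6 thick, 48 tall, leaning to the front 0.72 rad (41 deg) from the lid's normal; a tool pinching it leans alike and turns with the lid. Point 246 mm from the hinge along the lid, 25 above its underside, 20 below the lip's top edge; about 345 above the bench when fully open. Axes: the lid's.
- prop_hole (a point): Centre of the 24 mm round holding hole, at the underside of the flat steel bracket (46 mm wide, 5 mm thick) that sticks out of the lid's -y side. It lies 150 mm from the hinge axis along the lid and 172 mm to the -y side of the bath's centre, level with the lid's underside. Turns with the lid.
- prop_pivot (a point): Pivot of the prop rod, on the rod's axis, near the front of the case's -y end: 105 mm in front of the bath's centre, 172 mm to its -y side, 82 mm above the bench. The rod swings in the upright plane through it along the bath's x axis, 52 mm from the case's end wall and right under the hole.
- prop_grip (a point): Middle of the rod's plain grey grip sleeve, 95 mm from the pivot along the rod; sleeve 16 mm thick, 54 mm long. The rest of the rod is a 10 mm steel bar. Its x axis points along the rod to the tip.
- prop_seat (a point): Point on the rod's axis 170 mm from the pivot, where the lid bracket's underside comes to lie: it meets prop_hole when the rod carries the lid. It is on the round rubber shoulder (30 mm ball, centre 161 mm from the pivot) that the bracket rests on, its hole around the tip.
- prop_tip (a point): Free end of the rod, 186 mm from the pivot; the tip beyond the shoulder is 8 mm thick.
- tube_rack: Wooden test-tube rack with a few tubes, 230 x 75 x 150 mm. Bystander; origin: centre of its underside.
- beaker: Glass beaker, 72 mm wide, 95 mm high, standing behind the bath. Bystander; origin: centre of its underside.
- flask: Conical glass flask, 84 mm wide, 134 mm high. Bystander; origin: centre of its underside.
- small_jug: Amber reagent bottle, 92 mm wide, 190 mm high. Bystander; origin: centre of its underside.
- wash_bottle: White plastic wash bottle, 70 mm wide, 195 mm high, spout 70 mm to its own -x side, standing behind the bath. Bystander; origin: centre of its underside.
- crucible: Lidded white porcelain crucible, 72 mm wide, 57 mm high, in front of the bath. Bystander; origin: centre of its underside.
- tongs: Steel crucible tongs lying flat in front of the bath, 210 x 40 x 12 mm. Bystander; origin: centre of its underside.

How it is judged:
By the outcome, as a careful person would: the job done as asked, in the order asked, and still so for the second after the job is handed in, with the robot touching nothing.
It also fails if it takes over 70 s, if anything falls off the work surface, if the arm or the gripper's body presses on something with over 40 N, if the wrist force passes 120 N, or if a joint passes its speed limit or range.

## Working session

There is one attempt and no reset: what is moved stays moved. The work goes in short steps, Python scripts to look and compute and a tool call to move; the robot and the scene stay as the last step left them, time stands still between calls to the robot, and variables do not carry over. Pictures are saved under pics/ and viewed, about 8 in all and at most 12, crops included, and the job is handed in when it is done.

Besides the shell and the picture viewer there is one more tool, called after "Request:" in YAML: its name, and indented under it one key for each argument. servo_tool: Moves the arm, as the interface text tells. Its arguments: {"type":"object","properties":{"series":{"type":"string"}},"required":["series"]}

```bash
ls; mkdir -p pics; python3 - <<'E'
from bench import robot, snapshot, calibration
import cv2,numpy as np
print(robot.get_obs())
for n in("scene","top","wrist"):
    c=calibration(n);print(n,c)
    p,d=snapshot(n);cv2.imwrite(f"pics/{n}0.png",p[:,:,::-1]);np.save(f"pics/{n}0.npy",d)
E
```

```text
pics
{'time': 0.0, 'joint_positions': array([ 1.15490558e+00,  8.79395860e-02,  1.37220457e+00, -5.19275559e-06,
        1.68359068e+00, -1.03104228e-01]), 'qvel': array([ 3.10212919e-05,  7.31137745e-04, -1.64816887e-04,  5.11756755e-04,
        1.28629078e-03, -1.17984946e-03]), 'joint_torque': array([ 4.80682775e-04, -3.40182602e+01, -3.02426040e+01,  7.17076147e-02,
        3.30380606e-02, -2.00905392e-04]), 'tool_pos': array([0.16900123, 0.52274865, 0.16653789]), 'ee_rot': array([-3.13946131e+00, -2.15343878e-04,  2.82880532e+00]), 'wrist_force': array([-0.31977412,  0.27844189,  0.48005378]), 'wrist_torque': array([-0.01276641,  0.00227406, -0.02420573]), 'width': 0.09408767221169781}
scene {'fx': 382.98160631424884, 'fy': 382.98160631424884, 'cx': 323.12146605787694, 'cy': 201.00943247293253, 'rvec': array([ 2.41439628,  1.00770749, -0.26638753]), 'tvec': array([-0.42094424, -0.2665625 ,  1.42484171])}
top {'fx': 446.2582485641366, 'fy': 446.2582485641366, 'cx': 319.04273015506413, 'cy': 202.694575916903, 'rvec': array([ 2.14791986, -2.12910058,  0.1793104 ]), 'tvec': array([0.04271761, 0.54763839, 1.47364637])}
wrist {'fx': 309.70691628693146, 'fy': 309.70691628693146, 'cx': 318.2599916513009, 'cy': 199.1821424878497, 'tool_from_camera': array([[-5.87728740e-04, -9.66824718e-01, -2.55440052e-01,
         7.34956470e-02],
       [ 9.99999760e-01, -6.61947474e-04,  2.04582564e-04,
        -8.52155953e-04],
       [-3.66883377e-04, -2.55439870e-01,  9.66824875e-01,
        -2.17035132e-01],
       [ 0.00000000e+00,  0.00000000e+00,  0.00000000e+00,
         1.00000000e+00]])}
```

View pics/scene0.png

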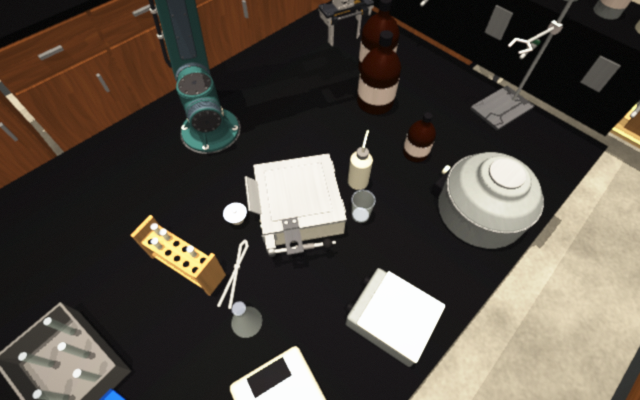

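View pics/top0.png

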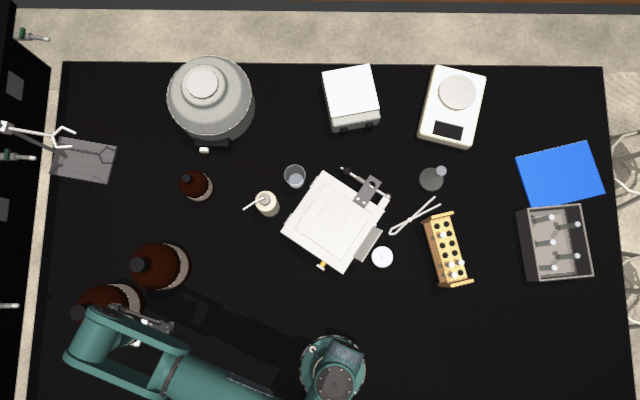

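The scene view shows the bath at (300,200), rod and bracket at its far end (295,240), and the crucible at (235,213). The top view shows the lid centred near (335,222), the lip at (368,243), the bracket at (368,190), with the crucible (382,257) close to the lip and the tongs at (415,215). Next I fit the bath pose from depth.

```bash
cat > h.py <<'E'
import numpy as np,cv2
from bench import robot,snapshot,calibration
from scipy.spatial.transform import Rotation as R
def cloud(n,d):
    c=calibration(n);v,u=np.indices(d.shape)
    P=np.stack([(u-c["cx"])/c["fx"]*d,(v-c["cy"])/c["fy"]*d,d],-1)
    M=R.from_rotvec(c["rvec"]).as_matrix();P=(P-c["tvec"])@M
    P[d==0]=np.nan;return P
def project(n,X):
    c=calibration(n);K=np.array([[c["fx"],0,c["cx"]],[0,c["fy"],c["cy"]],[0,0,1]])
    return cv2.projectPoints(np.array(X,float),c["rvec"],c["tvec"],K,None)[0][:,0]
E
python3 - <<'E'
from h import *
for n,box in(("top",(270,160,400,280)),("scene",(240,140,360,270))):
    P=cloud(n,np.load(f"pics/{n}0.npy"));x0,y0,x1,y1=box
    m=np.zeros(P.shape[:2],bool);m[y0:y1,x0:x1]=1
    m&=(P[...,2]>.098)&(P[...,2]<.118)
    m=cv2.morphologyEx(m.astype(np.uint8),cv2.MORPH_OPEN,np.ones((15,15)))>0
    Q=P[m];r=cv2.minAreaRect(Q[:,:2].astype(np.float32))
    print(n,len(Q),np.median(Q[:,2]),r,cv2.boxPoints(r))
    im=cv2.imread(f"pics/{n}0.png");c=cv2.resize(im[y0-10:y1+10,x0-10:x1+60],None,fx=4,fy=4,interpolation=cv2.INTER_CUBIC)
    cv2.imwrite(f"pics/{n}crop.png",c)
E
```

```text
top 496 0.11050803670236348 ((0.5677037239074707, -0.0061563365161418915), (0.07262314856052399, 0.07613645493984222), 0.37719061970710754) [[ 0.5311423   0.03167202]
 [ 0.53164357 -0.04446278]
 [ 0.60426515 -0.04398469]
 [ 0.6037639   0.03215011]]
scene 4798 0.10950510500902358 ((0.4819994568824768, 0.0015269666910171509), (0.2467525750398636, 0.24909792840480804), 56.12723159790039) [[ 0.30982542 -0.03149212]
 [ 0.5166458  -0.17032701]
 [ 0.6541735   0.03454605]
 [ 0.44735312  0.17338094]]
```

```bash
cat >> h.py <<'E'
YAW=np.deg2rad(56.1);xb=np.array([np.cos(YAW),np.sin(YAW),0]);yb=np.array([-xb[1],xb[0],0]);zb=np.array([0,0,1.])
O=np.array([.482,.0015,0])+.014*xb
def B(x,y,z): return O+x*xb+y*yb+z*zb
def lidpt(s,y,h,a):  # s from hinge towards front, h above underside
    return B(.11-s*np.cos(a)+h*np.sin(a),y,.1+s*np.sin(a)+h*np.cos(a))
def rod(r,a,y=-.172): return B(-.105+r*np.cos(a),y,.082+r*np.sin(a))
E
python3 - <<'E'
from h import *
print("O",O,"lip",lidpt(.246,0,.025,0),lidpt(.246,0,.025,1.31))
a=-.03
F=[[lidpt(s,y,.008,0) for s,y in((0,-.122),(.248,-.122),(.248,.122),(0,.122))],
 [lidpt(.248+t*np.sin(.72),y,.008+t*np.cos(.72),0) for t,y in((0,-.06),(.04,-.06),(.04,.06),(0,.06))],
 [lidpt(s,y,.005,0) for s,y in((.15,-.122),(.15,-.172))],[rod(0,a),rod(.186,a)]]
out=[]
for n,(x0,y0,x1,y1) in(("top",(270,150,420,290)),("scene",(230,130,370,270))):
    im=cv2.imread(f"pics/{n}0.png")[y0:y1,x0:x1];im=cv2.resize(im,None,fx=4*.66,fy=4*.66,interpolation=cv2.INTER_CUBIC)
    for f in F:
        p=((project(n,f)-[x0-.5,y0-.5])*4*.66);cv2.polylines(im,[p.round().astype(np.int32)],len(f)>2,(0,0,255),1)
    out.append(im)
h=min(i.shape[0] for i in out);cv2.imwrite("pics/ov.png",np.hstack([i[:h] for i in out]))
E
```

```text
O [0.48980843 0.01312017 0.        ] lip [ 0.4139551 -0.0997615  0.125    ] [0.52925413 0.07182156 0.34412775]
```

View pics/ov.png

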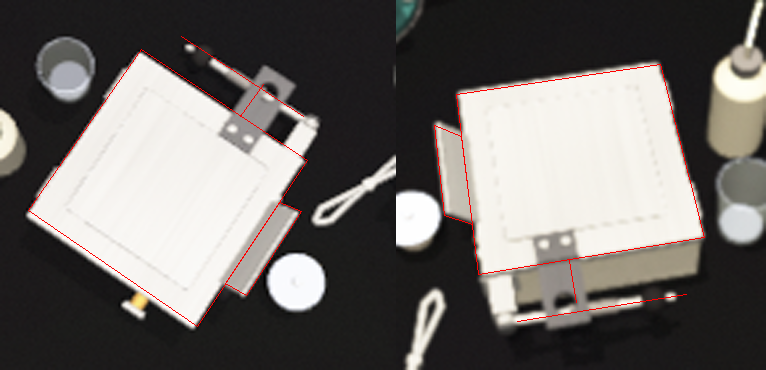

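Pose overlay matches the lid and lip in both views to about 2 mm. The tool stays vertical, so I will pinch the leaning lip with the jaws along the bath's x axis.

```bash
cat >> h.py <<'E'
def go(*targets,yaw=None):
    o=robot.get_obs();r,p,y=o["ee_rot"];M=R.from_euler("xyz",[r,p,y]).as_matrix()
    print("t",round(o["time"],2),"pos",o["tool_pos"].round(4),"yaw",round(y,3),"F",o["wrist_force"].round(1),"w",round(o["width"],4))
    turn=0 if yaw is None else -((yaw-y+np.pi/2)%np.pi-np.pi/2)
    for T in targets: print((M.T@(np.array(T)-o["tool_pos"])*100).round(2),"turn",round(turn,3))
LY=YAW+np.pi/2; RY=YAW  # tool yaw for lip, for rod
def lip(a,dz=-.008,dx=0): return lidpt(.248,0,.025,a)+dz*zb+dx*xb
E
python3 -c "
from h import *
p=lip(0);T=robot.get_obs()['tool_pos']
go([T[0],T[1],.3],p+[0,0,.183],p+[0,0,.05],p,yaw=LY)"
```

```text
t 0.15 pos [0.169  0.5229 0.1668] yaw 2.829 F [-0.2  0.   1.2] w 0.094
[  0.    -0.02 -13.32] turn 0.279
[-42.4  -51.92 -13.24] turn 0.279
[-42.41 -51.9    0.06] turn 0.279
[-42.41 -51.89   5.06] turn 0.279
```

Request:
servo_tool:
  series: "-1 0 0 -13.3 0; -1 0 0 -13.3 0; -1 0 0 -13.3 0; -1 -42.4 -51.9 -13.3 0.279; -1 -42.4 -51.9 -13.3 0.279; -1 -42.4 -51.9 -13.3 0.279; -1 -42.4 -51.9 -13.3 0.279; -1 -42.4 -51.9 -13.3 0.279; -1 -42.4 -51.9 -13.3 0.279; -1 -42.4 -51.9 -13.3 0.279; -1 -42.4 -51.9 -13.3 0.279; -1 -42.4 -51.9 -13.3 0.279; -1 -42.4 -51.9 -13.3 0.279; -1 -42.4 -51.9 -13.3 0.279; -1 -42.4 -51.9 -13.3 0.279; -1 -42.4 -51.9 -13.3 0.279; -1 -42.4 -51.9 -13.3 0.279; -1 -42.4 -51.9 -13.3 0.279; -1 -42.4 -51.9 -13.3 0.279; -1 -42.4 -51.9 -13.3 0.279"

```text
time: 1.82
tool_pos: [0.4138, -0.1065, 0.2984]
ee_rot: [-3.139, -0.002, 2.542]
wrist_force: [-1.0, 0.4, -1.0]
width: 0.0943
```

```bash
cat >> h.py <<'E'
def wproj(X):
    o=robot.get_obs();c=calibration("wrist");T=np.eye(4);T[:3,:3]=R.from_euler("xyz",o["ee_rot"]).as_matrix();T[:3,3]=o["tool_pos"]
    W=np.linalg.inv(T@c["tool_from_camera"]);X=np.atleast_2d(X)@W[:3,:3].T+W[:3,3]
    r=np.hypot(X[:,0],X[:,1]);th=np.arctan2(r,X[:,2])
    return np.c_[c["cx"]+c["fx"]*th*X[:,0]/r,c["cy"]+c["fx"]*th*X[:,1]/r]
def wpic(F,name):
    F=[wproj(f) for f in F];p,d=snapshot("wrist");im=p[:,:,::-1].copy()
    for f in F: cv2.polylines(im,[f.round().astype(np.int32)],False,(0,0,255),1)
    cv2.imwrite(f"pics/{name}.png",im)
E
python3 - <<'E'
from h import *
l=lambda t,y:lidpt(.246+t*np.sin(.72),y,.025+t*np.cos(.72),0)
wpic([[l(-.02,-.06),l(.02,-.06),l(.02,.06),l(-.02,.06)],[lidpt(.248,-.122,.008,0),lidpt(.248,.122,.008,0)]],"w1")
p=lip(0);go(p+[0,0,.02],p,yaw=LY)
E
```

```text
t 1.87 pos [ 0.4133 -0.1042  0.2988] yaw 2.544 F [-0.7  0.4 -0.3] w 0.0937
[ 0.14  0.23 16.18] turn -0.006
[ 0.13  0.23 18.18] turn -0.006
```

View pics/w1.png

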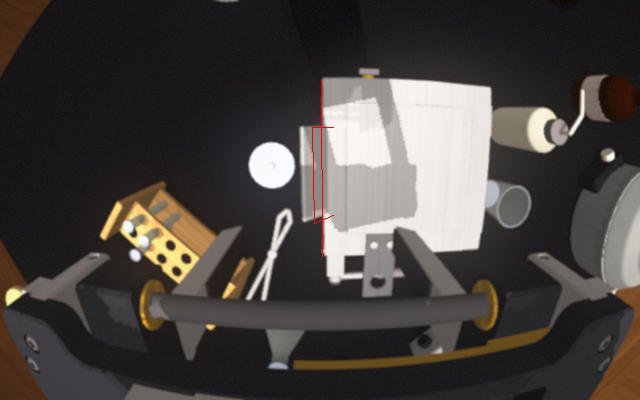

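The lip's outer edge appears at column 301 against a predicted 312, while the lid edge at 322 matches. So the lid is centred on the case, and my 14 mm origin offset was wrong. I correct the origin and redraw.

```bash
sed -i 's/^O=.*/O=np.array([.482,.0015,0])/' h.py
python3 - <<'E'
from h import *
l=lambda t,y:lidpt(.246+t*np.sin(.72),y,.025+t*np.cos(.72),0)
im=cv2.imread("pics/w1.png")
for f in [[l(-.02,-.06),l(.02,-.06),l(.02,.06),l(-.02,.06)],[lidpt(.234,-.122,.008,0),lidpt(.234,.122,.008,0)]]: print(wproj(f).round(0).tolist())
for b in [-.2,-.1,0]: print(project("top",[rod(0,b),rod(.186,b),lidpt(.15,-.172,.005,0)]).round(1).tolist(),project("scene",[rod(0,b),rod(.186,b),lidpt(.15,-.172,.005,0)]).round(1).tolist())
p=lip(0);go(p+[0,0,.02],p,yaw=LY)
E
```

```text
[[321.0, 217.0], [301.0, 224.0], [299.0, 129.0], [321.0, 128.0]]
[[321.0, 257.0], [320.0, 81.0]]
[[388.0, 195.9], [341.9, 168.3], [372.5, 183.6]] [[270.5, 251.9], [333.2, 246.5], [292.8, 244.6]]
[[388.0, 195.9], [341.5, 166.6], [372.5, 183.6]] [[270.5, 251.9], [334.3, 243.7], [292.8, 244.6]]
[[388.0, 195.9], [341.6, 165.1], [372.5, 183.6]] [[270.5, 251.9], [334.9, 240.9], [292.8, 244.6]]
t 1.87 pos [ 0.4133 -0.1042  0.2988] yaw 2.544 F [-0.7  0.4 -0.3] w 0.0937
[ 0.13 -1.17 16.18] turn -0.006
[ 0.12 -1.17 18.18] turn -0.006
```

Request:
servo_tool:
  series: "-0.3 0.1 -1.2 4 0; -0.3 0.1 -1.2 8 0; -0.3 0.1 -1.2 12 0; -0.3 0.1 -1.2 15 0; -0.3 0.1 -1.2 17.5 0; -0.3 0.1 -1.2 18.2 0; -0.3 0.1 -1.2 18.2 0; -0.3 0.1 -1.2 18.2 0"

```text
time: 2.53
tool_pos: [0.406, -0.1098, 0.1199]
ee_rot: [3.141, 0.001, 2.551]
wrist_force: [0.6, 0.5, 0.1]
width: 0.0607
```

Request:
servo_tool:
  series: "0.2 0 0 0 0; 0.5 0 0 0 0; 0.7 0 0 0 0; 1 0 0 0 0; 1 0 0 0 0; 1 0 0 0 0; 1 0 0 0 0"

```text
time: 3.12
tool_pos: [0.4055, -0.1104, 0.1188]
ee_rot: [3.141, 0.0, 2.55]
wrist_force: [-0.2, -0.2, -0.1]
width: 0.0178
```

```bash
python3 -c "
from h import *
go(lip(0),*[lip(a) for a in (.1,.2,.3,.4,.5,.6,.7,.8,.9,1.,1.1,1.2,1.27)])"
```

```text
t 3.12 pos [ 0.4055 -0.1104  0.1188] yaw 2.55 F [-0.2 -0.2 -0.1] w 0.0178
[-0.11 -0.24  0.18] turn 0
[-0.11  0.13 -2.29] turn 0
[-0.11  0.75 -4.7 ] turn 0
[-0.11  1.61 -7.04] turn 0
[-0.11  2.69 -9.28] turn 0
[ -0.11   3.99 -11.41] turn 0
[ -0.11   5.5  -13.39] turn 0
[ -0.11   7.2  -15.21] turn 0
[ -0.11   9.08 -16.86] turn 0
[ -0.11  11.1  -18.3 ] turn 0
[ -0.11  13.26 -19.54] turn 0
[ -0.11  15.54 -20.56] turn 0
[ -0.11  17.9  -21.34] turn 0
[ -0.11  19.6  -21.75] turn 0
```

Request:
servo_tool:
  series: "1 0 0 0 0; 1 0 0 0 0; 1 0 0.1 -0.6 0; 1 0 0.2 -1.2 0; 1 0 0.3 -1.8 0; 1 0 0.4 -2.4 0; 1 0 0.4 -2.4 0"

```text
time: 3.7
tool_pos: [0.4089, -0.1073, 0.1447]
ee_rot: [3.141, 0.003, 2.55]
wrist_force: [0.8, -0.6, 1.0]
width: 0.0007
```

```bash
python3 - <<'E'
from h import *
from scipy.optimize import minimize_scalar
go(lip(.1))
d=snapshot("scene")[1];P=cloud("scene",d)
def la(P):
    q=P-O;x=q@xb;y=q@yb;z=q[...,2]
    m=(abs(y)<.12)&(abs(x)<.2)&(z>.09)
    s=.11-x[m]; k=(s>.05)&(s<.21)&(abs(y[m]+0)>.07)
    return np.median(np.arctan2(z[m][k]-.1,s[k])-np.arcsin(np.clip(.008/np.hypot(z[m][k]-.1,s[k]),-1,1)))
print(la(P))
E
```

```text
t 3.7 pos [ 0.4089 -0.1073  0.1447] yaw 2.55 F [ 0.8 -0.6  1. ] w 0.0007
[-0.   -0.32  0.31] turn 0
0.008159188589435373
```

The fingers closed on nothing and the lid is still shut. I check the lip's real height and position in the first depth picture.

```bash
python3 - <<'E'
from h import *
for n in("scene","top"):
    P=cloud(n,np.load(f"pics/{n}0.npy"))-O
    x=P@xb;y=P@yb;z=P[...,2];m=(abs(y)<.04)&(x<-.118)&(x>-.18)&(z>.07)
    s=.11-x[m];zz=z[m]
    print(n,m.sum())
    for a in np.arange(.228,.28,.005):
        k=(s>=a)&(s<a+.005)
        if k.any(): print(round(a,3),k.sum(),np.percentile(zz[k],[5,50,95]).round(4))
E
```

```text
scene 252
0.228 38 [0.11   0.1147 0.1174]
0.233 43 [0.1153 0.1196 0.1225]
0.238 43 [0.1214 0.1249 0.1297]
0.243 44 [0.1271 0.1315 0.135 ]
0.248 43 [0.1341 0.1366 0.1393]
0.253 38 [0.1359 0.1395 0.1425]
0.258 3 [0.1355 0.1365 0.139 ]
top 273
0.228 42 [0.1045 0.1118 0.1167]
0.233 42 [0.1123 0.1177 0.1247]
0.238 42 [0.1166 0.1238 0.1313]
0.243 42 [0.1211 0.13   0.1327]
0.248 45 [0.1289 0.1348 0.1413]
0.253 41 [0.1367 0.1402 0.1449]
0.258 19 [0.1353 0.1381 0.1419]
```

```bash
python3 -c "
from h import *
go(lidpt(.247,0,.012,0)+[0,0,.02],lidpt(.247,0,.012,0),yaw=LY)"
```

```text
t 3.75 pos [ 0.4085 -0.1072  0.1439] yaw 2.55 F [0.2 0.2 0.1] w 0.0005
[-0.04 -0.57  1.19] turn 0.0
[-0.03 -0.57  3.19] turn 0.0
```

Request:
servo_tool:
  series: "-0.3 0 -0.6 -1 0; -0.3 0 -0.6 -1 0; -0.3 0 -0.6 -1 0; -0.3 0 -0.6 -1 0; -0.3 0 -0.6 -1 0; -0.3 0 -0.6 -1 0; -0.3 0 -0.6 1 0; -0.3 0 -0.6 2.5 0; -0.3 0 -0.6 3.2 0; -0.3 0 -0.6 3.2 0; -0.3 0 -0.6 3.2 0"

```text
time: 4.67
tool_pos: [0.4042, -0.1119, 0.1106]
ee_rot: [-3.142, -0.001, 2.55]
wrist_force: [-0.1, 0.0, 0.1]
width: 0.0611
```

Request:
servo_tool:
  series: "0.2 0 0 0 0; 0.2 0 0 0 0; 0.3 0 0 0 0; 0.3 0 0 0 0"

```text
time: 5.0
tool_pos: [0.4048, -0.1122, 0.1113]
ee_rot: [3.141, 0.001, 2.55]
wrist_force: [1.6, 0.2, 0.5]
width: 0.0378
```

Request:
servo_tool:
  series: "0.5 0 0 0 0; 0.5 0 0 0 0"

```text
time: 5.17
tool_pos: [0.4045, -0.1121, 0.1109]
ee_rot: [3.141, 0.0, 2.55]
wrist_force: [0.3, -0.5, 0.3]
width: 0.0255
```

Request:
servo_tool:
  series: "0.5 0 0 0 0; 0.5 0 0 0 0"

```text
time: 5.33
tool_pos: [0.4044, -0.112, 0.1107]
ee_rot: [3.141, 0.0, 2.55]
wrist_force: [-0.3, 0.4, -0.4]
width: 0.0236
```

```bash
python3 - <<'E'
from h import *
p,d=snapshot("scene");im=p[120:260,200:400,::-1]
w=snapshot("wrist")[0][90:270,240:440,::-1]
a=cv2.resize(im,(571,400),interpolation=cv2.INTER_CUBIC);cv2.imwrite("pics/s2.png",np.hstack([cv2.resize(im,(400,280)),cv2.resize(w,(400,360))[:280]]))
P=cloud("scene",d)-O
x=P@xb;y=P@yb;z=P[...,2];m=(abs(y)<.11)&(abs(y)>.05)&(x<.1)&(x>-.1)&(z>.08);
print(np.polyfit(.11-x[m],z[m],1),m.sum())
E
```

```text
[0.26823655 0.08947884] 2118
```

View pics/s2.png

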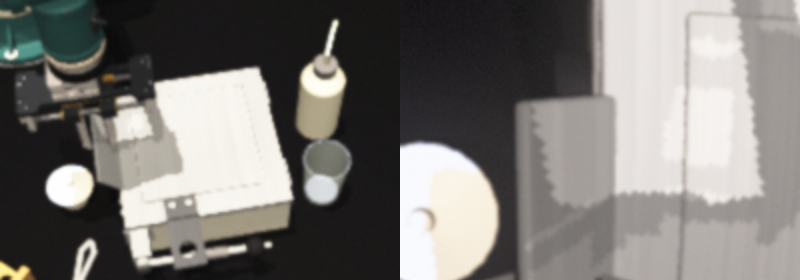

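```bash
cat >> h.py <<'E'
def lidang(n="scene"):
    P=cloud(n,snapshot(n)[1])-O;x=P@xb;y=P@yb;z=P[...,2]
    best=[]
    for a in np.arange(-.02,1.4,.01):
        s=(.11-x)*np.cos(a)+(z-.1)*np.sin(a);h=-(.11-x)*np.sin(a)+(z-.1)*np.cos(a)
        k=(s>.06)&(s<.21)&(y<-.06)&(y>-.115)
        best.append(((k&(h>.004)&(h<.012)).sum(),(k&(h>-.004)&(h<.004)).sum(),round(a,2)))
    print("lid by top face",max(best)[::2],"by underside",max(best,key=lambda b:b[1])[1:])
E
python3 -c "
from h import *
lidang()
go(lip(0))"
```

```text
lid by top face (np.int64(734), np.float64(0.01)) by underside (np.int64(579), np.float64(0.07))
t 5.48 pos [ 0.4043 -0.112   0.1106] yaw 2.55 F [-0.3 -0.3 -0.6] w 0.0235
[-0.12 -0.05 -0.64] turn 0
```

Request:
servo_tool:
  series: "0.7 0 0 0 0; 0.7 0 0 0 0; 0.7 0 0 0 0"

```text
time: 5.73
tool_pos: [0.4043, -0.112, 0.1106]
ee_rot: [3.141, -0.0, 2.55]
wrist_force: [-0.2, 1.1, 0.1]
width: 0.0144
```

Request:
servo_tool:
  series: "1 0 0 0 0; 1 0 0 0 0; 1 0 0 0 0"

```text
time: 5.98
tool_pos: [0.4043, -0.112, 0.1107]
ee_rot: [3.142, -0.0, 2.55]
wrist_force: [-0.9, 0.1, -0.0]
width: 0.0007
```

```bash
python3 -c "
from h import *
lidang()
go(lip(0))"
```

```text
lid by top face (np.int64(765), np.float64(0.01)) by underside (np.int64(588), np.float64(0.08))
t 6.03 pos [ 0.4043 -0.112   0.1107] yaw 2.55 F [0.5 0.6 0.9] w 0.0002
[-0.11 -0.05 -0.63] turn 0
```

```bash
python3 - <<'E'
from h import *
o=robot.get_obs();T=o["tool_pos"];print(wproj(T).round(0), wproj(T+[0,0,.019]).round(0))
l=lambda t,y:lidpt(.246+t*np.sin(.72),y,.025+t*np.cos(.72),0)
F=[[l(-.02,-.06),l(.02,-.06),l(.02,.06),l(-.02,.06)],[T,T+[0,0,.06]]]
wpic(F,"w3")
E
```

```text
[[319. 220.]] [[319. 229.]]
```

View pics/w3.png

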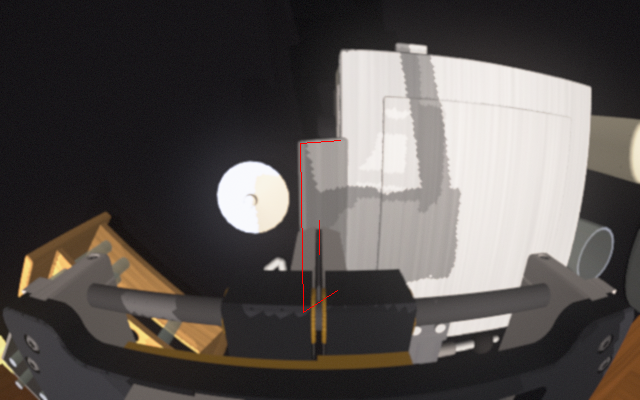

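```bash
python3 - <<'E'
from h import *
o=robot.get_obs();p,d=snapshot("wrist");c=calibration("wrist");M=c["tool_from_camera"]
for u in(300,308,330,338):
  for v in range(205,275,6):
    dx,dy=u-c["cx"],v-c["cy"];r=np.hypot(dx,dy);th=r/c["fx"];D=d[v,u]
    X=np.array([D*np.tan(th)*dx/r,D*np.tan(th)*dy/r,D,1]);t=(M@X)[:3]
    w=o["tool_pos"]+R.from_euler("xyz",o["ee_rot"]).as_matrix()@t
    q=w-O;print(u,v,"tool",(t*1000).round(0),"s",round((.11-q@xb)*1000),"z",round(w[2]*1000),p[v,u])
E
```

```text
300 205 tool [ 20. -12. -29.] s 260 z 140 [118 114 112]
300 211 tool [ 16. -12. -29.] s 260 z 139 [117 113 110]
300 217 tool [ 12. -12. -30.] s 260 z 141 [115 111 109]
300 223 tool [  8. -12. -29.] s 260 z 140 [114 109 107]
300 229 tool [  3. -13. -28.] s 260 z 139 [102  97  98]
300 235 tool [  8. -11. -51.] s 259 z 162 [117 109 106]
300 241 tool [  9. -11. -61.] s 258 z 172 [116 108 104]
300 247 tool [  8. -10. -69.] s 258 z 179 [114 106 103]
300 253 tool [  9. -10. -77.] s 257 z 188 [114 107 103]
300 259 tool [  9.  -9. -84.] s 257 z 195 [112 106 102]
300 265 tool [  9.  -9. -90.] s 257 z 201 [114 106 103]
300 271 tool [  32.   -6. -140.] s 253 z 251 [52 49 49]
308 205 tool [ 20.  -7. -28.] s 255 z 139 [122 117 115]
308 211 tool [ 16.  -7. -29.] s 255 z 139 [123 117 115]
308 217 tool [ 12.  -7. -29.] s 255 z 140 [122 117 115]
308 223 tool [  8.  -7. -29.] s 255 z 139 [123 116 116]
308 229 tool [  9.  -7. -42.] s 254 z 153 [116 110 106]
308 235 tool [  9.  -6. -53.] s 254 z 164 [115 108 106]
308 241 tool [  9.  -6. -61.] s 254 z 172 [112 106 101]
308 247 tool [  9.  -6. -69.] s 254 
[... 872 characters left out ...]
 [  33.    3. -141.] s 245 z 251 [50 47 47]
338 205 tool [13. 13. -6.] s 234 z 117 [124 119 116]
338 211 tool [ 8. 14. -5.] s 234 z 115 [122 117 114]
338 217 tool [ 4. 14. -5.] s 234 z 115 [128 123 120]
338 223 tool [-0. 14. -6.] s 234 z 117 [137 132 128]
338 229 tool [-5. 14. -5.] s 234 z 115 [136 132 129]
338 235 tool [  9.  11. -53.] s 237 z 164 [117 109 106]
338 241 tool [  9.  10. -62.] s 237 z 173 [115 109 105]
338 247 tool [  8.  10. -69.] s 238 z 180 [113 108 102]
338 253 tool [  9.   9. -78.] s 238 z 189 [113 108 104]
338 259 tool [  9.   9. -84.] s 239 z 195 [113 108 105]
338 265 tool [  9.   8. -91.] s 239 z 201 [116 109 105]
338 271 tool [  33.    5. -142.] s 243 z 252 [53 51 49]
```

The fingers are visible only down to about 40 mm above the reported TCP, so they closed above the lip. I measure the real fingertip offset.

```bash
python3 - <<'E'
from h import *
p,d=snapshot("wrist");c=calibration("wrist");M=c["tool_from_camera"]
for u in(304,310,328,334):
  for v in range(222,234):
    dx,dy=u-c["cx"],v-c["cy"];r=np.hypot(dx,dy);th=r/c["fx"];D=d[v,u]
    t=(M@np.array([D*np.tan(th)*dx/r,D*np.tan(th)*dy/r,D,1]))[:3]
    if 7<t[0]*1000<11 and t[2]<-.03: print(u,v,(t*1000).round(1));break
E
```

```text
304 223 [  8.2  -9.7 -30.2]
310 228 [  8.5  -5.6 -40.3]
328 229 [  8.9   5.2 -43.1]
334 230 [  9.2   8.7 -45.8]
```

Gripper body (at −139 rather than −97 mm) and fingertips agree: the real fingertips are about 42 mm behind the reported TCP. I apply that offset to every target.

```bash
cat >> h.py <<'E'
TIP=.042
def lip(a,dz=-.009,dx=0,s=.247): return lidpt(s,0,.025,a)+(dz-TIP)*zb+dx*xb
E
python3 -c "
from h import *
go(lip(0),yaw=LY)"
```

```text
t 6.18 pos [ 0.4043 -0.112   0.1107] yaw 2.55 F [-0.1 -1.   0.4] w 0.0005
[-0.12  0.05  3.67] turn -0.0
```

Request:
servo_tool:
  series: "-0.3 -0.1 0 -0.5 0; -0.3 -0.1 0 -0.5 0; -0.3 -0.1 0 -0.5 0; -0.3 -0.1 0 -0.5 0; -0.3 -0.1 0 -0.5 0; -0.3 -0.1 0 -0.5 0; -0.3 -0.1 0 1 0; -0.3 -0.1 0 2 0; -0.3 -0.1 0 3 0; -0.3 -0.1 0 3.7 0; -0.3 -0.1 0 3.7 0; -0.3 -0.1 0 3.7 0"

```text
time: 7.18
tool_pos: [0.4048, -0.1124, 0.0731]
ee_rot: [-3.141, -0.001, 2.55]
wrist_force: [0.7, 0.4, 0.5]
width: 0.0612
```

Request:
servo_tool:
  series: "0.2 0 0 0 0; 0.2 0 0 0 0; 0.5 0 0 0 0; 0.5 0 0 0 0; 0.5 0 0 0 0"

```text
time: 7.6
tool_pos: [0.4065, -0.1113, 0.0741]
ee_rot: [3.137, 0.001, 2.55]
wrist_force: [4.7, 7.8, 0.8]
width: 0.0311
```

Request:
servo_tool:
  series: "1 0 0 0 0; 1 0 0 0 0; 1 0 0 0 0"

```text
time: 7.85
tool_pos: [0.4068, -0.1108, 0.0742]
ee_rot: [3.136, 0.001, 2.55]
wrist_force: [3.8, 5.2, 1.0]
width: 0.0284
```

Now it stops on the lip at 28 mm, as the geometry predicts. I lift a little.

Request:
servo_tool:
  series: "1 0 0.2 -0.1 0; 1 0 0.3 -0.6 0; 1 0 0.4 -1.2 0; 1 0 0.5 -1.8 0; 1 0 0.6 -2.4 0; 1 0 0.6 -2.4 0"

```text
time: 8.35
tool_pos: [0.4082, -0.1087, 0.0995]
ee_rot: [-3.139, 0.001, 2.549]
wrist_force: [-3.2, -4.8, 2.2]
width: 0.0245
```

```bash
python3 -c "
from h import *
lidang()
go(*[lip(a) for a in (.1,.2,.3,.4,.5,.6,.7)])"
```

```text
lid by top face (np.int64(767), np.float64(0.11)) by underside (np.int64(603), np.float64(0.17))
t 8.4 pos [ 0.4081 -0.1088  0.0992] yaw 2.549 F [-3.4 -4.5  2.6] w 0.024
[ 0.02 -0.05  0.07] turn 0
[ 0.02  0.56 -2.34] turn 0
[ 0.01  1.41 -4.67] turn 0
[ 0.01  2.48 -6.91] turn 0
[ 0.01  3.77 -9.02] turn 0
[ 1.00e-02  5.27e+00 -1.10e+01] turn 0
[ 1.000e-02  6.960e+00 -1.282e+01] turn 0
```

The lid follows (0.11). I continue along the arc.

Request:
servo_tool:
  series: "1 0 0.25 -1.15 0; 1 0 0.55 -2.3 0; 1 0 0.95 -3.5 0; 1 0 1.4 -4.65 0; 1 0 1.9 -5.8 0; 1 0 2.45 -6.9 0; 1 0 2.45 -6.9 0"

```text
time: 8.98
tool_pos: [0.4212, -0.0892, 0.1701]
ee_rot: [-3.137, 0.002, 2.549]
wrist_force: [-7.8, -6.4, 6.0]
width: 0.0137
```

```bash
python3 -c "
from h import *
lidang()
go(*[lip(a) for a in (.4,.5,.6,.7,.75,.8)])"
```

```text
lid by top face (np.int64(726), np.float64(0.41)) by underside (np.int64(543), np.float64(0.47))
t 9.03 pos [ 0.421  -0.0894  0.1696] yaw 2.548 F [-6.3 -6.5  5.6] w 0.0135
[0.01 0.17 0.13] turn 0
[ 0.01  1.46 -1.99] turn 0
[ 0.    2.95 -3.97] turn 0
[ 0.    4.63 -5.79] turn 0
[ 0.    5.54 -6.64] turn 0
[ 0.    6.49 -7.44] turn 0
```

Request:
servo_tool:
  series: "1 0 0.8 -1 0; 1 0 1.45 -2 0; 1 0 2.2 -3 0; 1 0 2.95 -4 0; 1 0 3.75 -4.9 0; 1 0 4.6 -5.8 0; 1 0 4.6 -5.8 0"

```text
time: 9.62
tool_pos: [0.4459, -0.0522, 0.2305]
ee_rot: [-3.135, 0.005, 2.547]
wrist_force: [-10.9, -9.6, 15.4]
width: 0.0062
```

```bash
python3 -c "
from h import *
lidang()
go(*[lip(a) for a in (.7,.8,.9,1,1.1,1.2,1.28)])"
```

```text
lid by top face (np.int64(634), np.float64(0.7)) by underside (np.int64(442), np.float64(0.77))
t 9.67 pos [ 0.4457 -0.0524  0.2303] yaw 2.547 F [-11.6  -7.8  15.9] w 0.0062
[-0.    0.22  0.3 ] turn 0
[-0.    2.07 -1.35] turn 0
[-0.    4.08 -2.81] turn 0
[-0.    6.23 -4.05] turn 0
[ 0.    8.49 -5.08] turn 0
[ 0.   10.84 -5.88] turn 0
[ 1.000e-02  1.277e+01 -6.350e+00] turn 0
```

Request:
servo_tool:
  series: "0.8 0 0.4 -0.3 0; 0.7 0 1.2 -0.8 0; 0.7 0 2.1 -1.6 0; 0.65 0 3.1 -2.4 0; 0.6 0 4.15 -3.1 0; 0.6 0 5.2 -3.7 0; 0.6 0 6.3 -4.3 0; 0.6 0 6.3 -4.3 0"

```text
time: 10.33
tool_pos: [0.482, 0.0005, 0.2735]
ee_rot: [-3.137, 0.007, 2.547]
wrist_force: [-5.3, -8.3, 13.0]
width: 0.0188
```

```bash
python3 -c "
from h import *
lidang();lidang('top')
go(*[lip(a) for a in (1,1.1,1.2,1.28)])"
```

```text
lid by top face (np.int64(441), np.float64(1.0)) by underside (np.int64(296), np.float64(1.07))
lid by top face (np.int64(6), np.float64(-0.02)) by underside (np.int64(30), np.float64(-0.01))
t 10.43 pos [4.820e-01 2.000e-04 2.725e-01] yaw 2.547 F [-4.3 -7.7 11.1] w 0.0191
[ 0.07 -0.13  0.22] turn 0
[ 0.07  2.13 -0.8 ] turn 0
[ 0.08  4.48 -1.59] turn 0
[ 0.08  6.41 -2.05] turn 0
```

Request:
servo_tool:
  series: "0.55 0 1.2 -0.4 0; 0.5 0 2.4 -0.8 0; 0.45 0 3.6 -1.2 0; 0.4 0 4.9 -1.5 0; 0.4 0 6 -1.8 0; 0.4 0 6.7 -1.9 0; 0.4 0 6.7 -1.9 0"

```text
time: 11.02
tool_pos: [0.5209, 0.0569, 0.2952]
ee_rot: [3.14, 0.012, 2.548]
wrist_force: [-2.6, -6.5, 17.3]
width: 0.0282
```

```bash
python3 -c "
from h import *
lidang()
go(*[lip(a) for a in (1.2,1.28,1.31)])"
```

```text
lid by top face (np.int64(154), np.float64(1.3)) by underside (np.int64(258), np.float64(-0.02))
t 11.07 pos [0.5207 0.0566 0.2946] yaw 2.548 F [-3.2 -6.1 16.6] w 0.028
[ 0.14 -2.35  0.63] turn 0
[ 0.14 -0.42  0.18] turn 0
[0.14 0.31 0.05] turn 0
```

The lid is at about 1.3. Opening and withdrawing upward.

Request:
servo_tool:
  series: "0 0 0 0 0; -0.3 0 0 0 0; -0.3 0 0 0 0; -0.3 0 0 0 0; -0.3 0 0 -1 0; -0.3 0 0 -4 0; -0.3 0 0 -8 0; -0.3 0 0 -11 0; -0.3 0 0 -11 0"

```text
time: 11.82
tool_pos: [0.5212, 0.059, 0.4042]
ee_rot: [3.135, 0.009, 2.55]
wrist_force: [-0.0, 0.1, 0.7]
width: 0.0612
```

```bash
python3 - <<'E'
from h import *
lidang()
r=rod(.078,-.14)
T=robot.get_obs()["tool_pos"]
go([r[0],r[1],T[2]],r+[0,0,-TIP-.019+.1],r+[0,0,-TIP-.019],yaw=RY)
E
```

```text
lid by top face (np.int64(150), np.float64(1.3)) by underside (np.int64(253), np.float64(-0.02))
t 11.87 pos [0.5211 0.059  0.4012] yaw 2.55 F [-0.7 -0.1  0.2] w 0.0611
[-17.16  -9.74   0.06] turn -1.571
[-16.97  -9.87  29.17] turn -1.571
[-16.91  -9.91  39.17] turn -1.571
```

Request:
servo_tool:
  series: "-0.1 -17.2 -9.8 0 0; -0.1 -17.2 -9.8 0 0.1; -0.1 -17.2 -9.8 0 1.571; -0.1 -17.2 -9.8 0 1.571; -0.1 -17.2 -9.8 0 1.571; -0.1 -17.2 -9.8 0 1.571; -0.1 -17.2 -9.8 0 1.571; -0.1 -17.2 -9.8 0 1.571; -0.1 -17.2 -9.8 0 1.571; -0.1 -17.2 -9.8 0 1.571; -0.1 -17.2 -9.8 0 1.571; -0.1 -17.2 -9.8 0 1.571; -0.1 -17.2 -9.8 0 1.571; -0.1 -17.2 -9.8 0 1.571; -0.1 -17.2 -9.8 0 1.571; -0.1 -17.2 -9.8 0 1.571; -0.1 -17.2 -9.8 0 1.571; -0.1 -17.2 -9.8 0 1.571"

```text
time: 13.37
tool_pos: [0.6084, -0.1185, 0.3961]
ee_rot: [-3.141, 0.0, 0.98]
wrist_force: [0.4, -0.6, 0.6]
width: 0.0518
```

```bash
python3 - <<'E'
from h import *
wpic([[rod(0,-.14),rod(.186,-.14)],[rod(.068,-.14,-.18),rod(.122,-.14,-.18),rod(.122,-.14,-.164),rod(.068,-.14,-.164)]],"w4")
r=rod(.078,-.14)
go(r+[0,0,-TIP-.019+.1],r+[0,0,-TIP-.019],yaw=RY)
E
```

```text
t 13.42 pos [ 0.6084 -0.1184  0.3964] yaw 0.98 F [-0.1  0.6  0.1] w 0.0516
[ 0.13  0.04 28.62] turn 0.001
[ 0.13  0.05 38.62] turn 0.001
```

View pics/w4.png

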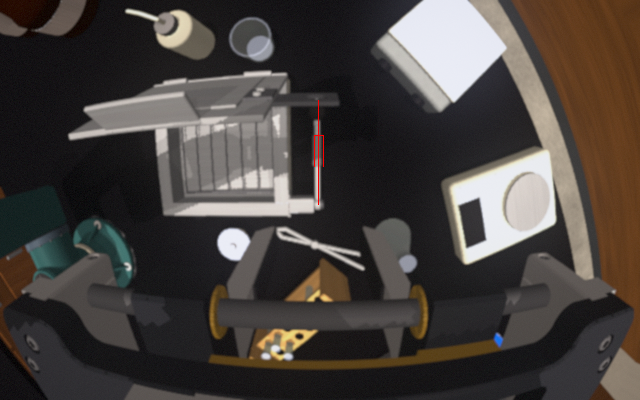

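Rod overlay is within a pixel or two and the sleeve position is right. Descending onto the sleeve with a partly closed gripper.

Request:
servo_tool:
  series: "0.1 0.1 0 4 0; 0.1 0.1 0 8 0; 0.1 0.1 0 12 0; 0.1 0.1 0 16 0; 0.1 0.1 0 20 0; 0.1 0.1 0 24 0; 0.1 0.1 0 27 0; 0.1 0.1 0 30 0; 0.1 0.1 0 32 0; 0.1 0.1 0 32 0"

```text
time: 14.25
tool_pos: [0.6049, -0.1165, 0.0701]
ee_rot: [-3.13, 0.004, 0.98]
wrist_force: [-0.2, 0.2, -0.6]
width: 0.0422
```

Request:
servo_tool:
  series: "0.1 0 0 2 0; 0.1 0 0 4 0; 0.1 0 0 5.6 0; 0.1 0 0 6.6 0; 0.1 0 0 6.6 0"

```text
time: 14.67
tool_pos: [0.608, -0.1173, 0.0092]
ee_rot: [-3.139, 0.001, 0.979]
wrist_force: [0.3, 0.3, -0.2]
width: 0.042
```

Request:
servo_tool:
  series: "0.4 0 0 0 0; 0.7 0 0 0 0; 1 0 0 0 0; 1 0 0 0 0; 1 0 0 0 0; 1 0 0 0 0"

```text
time: 15.17
tool_pos: [0.6063, -0.1156, 0.0104]
ee_rot: [-3.135, 0.0, 0.979]
wrist_force: [-4.8, 3.6, 1.0]
width: 0.0153
```

```bash
python3 - <<'E'
from h import *
lidang()
go(*[rod(.078,a)+[0,0,-TIP-.019] for a in (-.14,.0,.15,.3,.45,.6,.75,.84)])
E
```

```text
lid by top face (np.int64(157), np.float64(1.3)) by underside (np.int64(115), np.float64(-0.02))
t 15.22 pos [ 0.6063 -0.1156  0.0104] yaw 0.979 F [-5.3  4.   1.1] w 0.0151
[0.01 0.35 0.03] turn 0
[ 0.09  0.34 -1.06] turn 0
[-0.    0.34 -2.22] turn 0
[-0.26  0.33 -3.36] turn 0
[-0.69  0.32 -4.45] turn 0
[-1.28  0.31 -5.46] turn 0
[-2.01  0.31 -6.38] turn 0
[-2.51  0.3  -6.87] turn 0
```

Request:
servo_tool:
  series: "1 0 -0.25 0 0; 1 0.1 -0.3 -0.6 0; 1 0.1 -0.3 -1.1 0; 1 0.05 -0.3 -1.7 0; 1 0 -0.3 -2.25 0; 1 -0.1 -0.3 -2.8 0; 1 -0.25 -0.3 -3.4 0; 1 -0.45 -0.3 -3.9 0; 1 -0.7 -0.3 -4.5 0; 1 -1 -0.3 -5 0; 1 -1.3 -0.3 -5.5 0; 1 -1.65 -0.3 -6 0; 1 -2 -0.3 -6.4 0; 1 -2.5 -0.3 -6.9 0; 1 -2.5 -0.3 -6.9 0; 1 -2.5 -0.3 -6.9 0"

```text
time: 16.55
tool_pos: [0.5924, -0.1372, 0.0809]
ee_rot: [3.141, 0.0, 0.978]
wrist_force: [-1.0, -1.7, -3.2]
width: 0.0149
```

```bash
cat >> h.py <<'E'
def rodang(n="scene",lo=.10,hi=.18):
    P=cloud(n,snapshot(n)[1])-O;x=P@xb+.105;y=P@yb;z=P[...,2]-.082
    r=np.hypot(x,z);m=(abs(y+.172)<.02)&(r>lo)&(r<hi);a=np.arctan2(z,x)[m]
    h,e=np.histogram(a,np.arange(-.5,1.6,.02));i=h.argmax();k=abs(a-e[i]-.01)<.1
    print(n,"rod",h.sum(),"med",np.median(a[k]).round(3),"n",k.sum(),"y",np.median(y[m][k]).round(4))
E
python3 - <<'E'
from h import *
go(rod(.078,.84)+[0,0,-TIP-.019]);lidang();rodang();rodang("scene",.13,.15);rodang("top");rodang("top",.13,.19)
E
```

```text
t 16.55 pos [ 0.5924 -0.1372  0.0809] yaw 0.978 F [-1.  -1.7 -3.2] w 0.0149
[0.06 0.3  0.19] turn 0
lid by top face (np.int64(158), np.float64(1.3)) by underside (np.int64(100), np.float64(1.34))
scene rod 265 med 0.842 n 126 y -0.1763
scene rod 24 med 0.823 n 19 y -0.1752
top rod 89 med -0.525 n 107 y -0.1726
top rod 127 med -0.495 n 118 y -0.1716
```

Request:
servo_tool:
  series: "0.5 0 0 0 0; 0.1 0 0 0 0; 0.1 0 0 0 0; 0.1 0 0 0 0; 0.1 0 0 -3 0; 0.1 0 0 -7 0; 0.1 0 0 -11 0; 0.1 -3 0 -15 0; 0.1 -7 0 -19 0; 0.1 -11 0 -23 0; 0.1 -13 0 -26 0; 0.1 -13 0 -28 0; 0.1 -13 0 -28 0"

```text
time: 17.88
tool_pos: [0.5195, -0.2474, 0.3677]
ee_rot: [3.129, -0.0, 0.975]
wrist_force: [0.1, 0.4, 1.0]
width: 0.0423
```

```bash
python3 - <<'E'
from h import *
go();lidang()
for n in("scene","top"):
    rodang(n);rodang(n,.15,.185)
c=[]
p=snapshot("scene")[0][:,:,::-1].copy();q=snapshot("top")[0][:,:,::-1].copy()
a=.84
for n,im,(x0,y0,x1,y1) in(("scene",p,(240,150,360,270)),("top",q,(330,130,450,250))):
    print(n,project(n,[rod(0,a),rod(.161,a),rod(.186,a)]).round(1).tolist())
    b=cv2.resize(im[y0:y1,x0:x1],(400,400),interpolation=cv2.INTER_CUBIC);s=400/120
    for r in(.161,.186):
      for aa in(.78,.84,.9):
        u=((project(n,[rod(r,aa)])[0]-[x0-.5,y0-.5])*s).astype(int);cv2.circle(b,tuple(map(int,u)),2,(0,0,255) if aa==.84 else (0,255,0),-1)
    c.append(b)
cv2.imwrite("pics/r5.png",np.hstack(c))
E
```

```text
t 17.88 pos [ 0.5195 -0.2474  0.3677] yaw 0.975 F [0.1 0.4 1. ] w 0.0423
lid by top face (np.int64(155), np.float64(1.3)) by underside (np.int64(231), np.float64(-0.02))
scene rod 211 med 0.836 n 178 y -0.1762
scene rod 155 med -0.516 n 154 y -0.1726
top rod 143 med 0.855 n 114 y -0.1661
top rod 113 med -0.51 n 107 y -0.1726
scene [[270.5, 251.9], [307.0, 225.9], [313.3, 221.4]]
top [[388.0, 195.9], [364.9, 169.6], [361.0, 165.1]]
```

View pics/r5.png

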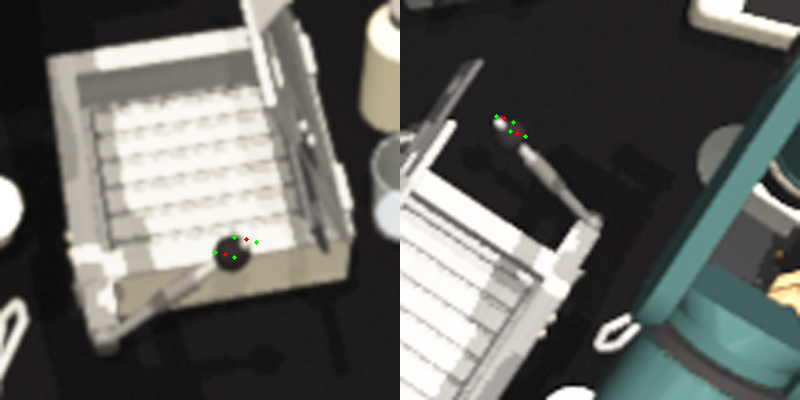

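Scene and top views show the rod standing near 0.84 with the lid still at 1.30; the two estimates (0.80–0.85) disagree slightly, so I check from near with the wrist camera.

```bash
python3 - <<'E'
from h import *
F={ (r,a):wproj(rod(r,a))[0] for r in(0,.161,.186) for a in(.78,.84,.9)}
p,d=snapshot("wrist");im=p[:,:,::-1]
for k,v in F.items(): print(k,v.round(1))
c=np.mean(list(F.values()),0).astype(int);x0,y0=max(c[0]-60,0),max(c[1]-65,0);b=cv2.resize(im[y0:y0+130,x0:x0+130],(600,600),interpolation=cv2.INTER_CUBIC);s=600/130
for (r,a),v in F.items():
    u=((v-[x0-.5,y0-.5])*s).astype(int);cv2.circle(b,tuple(map(int,u)),2,(0,0,255) if a==.84 else (0,255,0),-1)
print(x0,y0);cv2.imwrite("pics/w6.png",b);np.save("pics/w6.npy",d);cv2.imwrite("pics/w6f.png",im)
E
```

```text
(0, 0.78) [321.1 117. ]
(0, 0.84) [321.1 117. ]
(0, 0.9) [321.1 117. ]
(0.161, 0.78) [321.5  25.6]
(0.161, 0.84) [321.6  29.4]
(0.161, 0.9) [321.6  33.7]
(0.186, 0.78) [321.6   7.8]
(0.186, 0.84) [321.6  11.8]
(0.186, 0.9) [321.7  16.5]
261 0
```

View pics/w6.png

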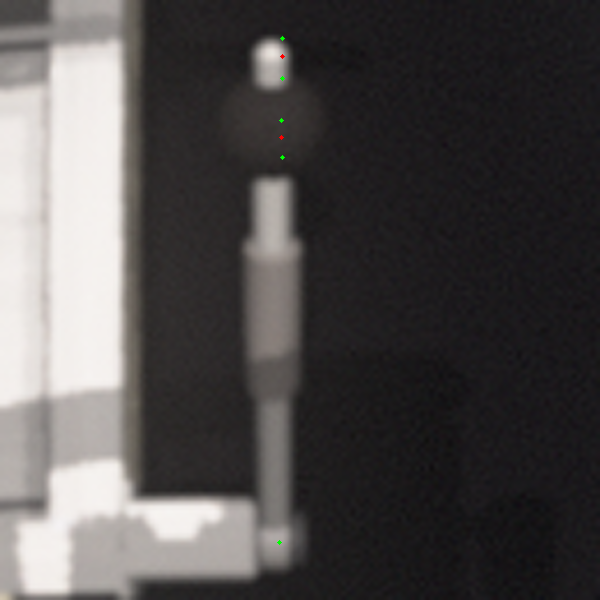

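Pivot matches, but ball (118) and tip (42) rows correspond to about 0.79. The pixel views give about 0.80 and depth overstates by the rod's radius. So I re-grip and raise the rod by about 0.045.

```bash
python3 - <<'E'
from h import *
g=np.array([.5924,-.1372,.0809]);go(g+[0,0,.15],g,yaw=RY)
E
```

```text
t 18.28 pos [ 0.5201 -0.2436  0.3571] yaw 0.98 F [ 0.4 -1.  -0. ] w 0.0423
[12.86  0.14 12.62] turn 0.001
[12.86  0.21 27.62] turn 0.001
```

Request:
servo_tool:
  series: "0.1 4 0 3 0; 0.1 7.5 0 6 0; 0.1 10.5 0.1 9 0; 0.1 12.9 0.1 12 0; 0.1 12.9 0.1 16 0; 0.1 12.9 0.2 20 0; 0.1 12.9 0.2 23.5 0; 0.1 12.9 0.2 26 0; 0.1 12.9 0.2 27.6 0; 0.1 12.9 0.2 27.6 0; 0.1 12.9 0.2 27.6 0; 0.5 12.9 0.2 27.6 0; 1 12.9 0.2 27.6 0; 1 12.9 0.2 27.6 0; 1 12.9 0.2 27.6 0; 1 12.9 0.2 27.6 0; 1 12.9 0.2 27.6 0"

```text
time: 19.7
tool_pos: [0.5926, -0.1367, 0.0848]
ee_rot: [-3.138, -0.002, 0.98]
wrist_force: [-4.1, 5.1, 4.3]
width: 0.015
```

Request:
servo_tool:
  series: "1 -0.12 0 -0.12 0; 1 -0.26 0 -0.24 0; 1 -0.26 0 -0.24 0; 1 -0.26 0 -0.24 0"

```text
time: 20.03
tool_pos: [0.5918, -0.1379, 0.0863]
ee_rot: [-3.138, -0.004, 0.98]
wrist_force: [-1.1, 6.8, -0.7]
width: 0.0151
```

Request:
servo_tool:
  series: "0.5 0 0 0 0; 0.1 0 0 0 0; 0.1 0 0 0 0; 0.1 0 0 0 0; 0.1 0 0 -3 0; 0.1 0 0 -7 0; 0.1 0 0 -11 0; 0.1 -3 0 -15 0; 0.1 -7 0 -19 0; 0.1 -11 0 -23 0; 0.1 -16 0 -26 0; 0.1 -20 0 -28 0; 0.1 -20 0 -28 0; 0.1 -20 0 -28 0; 0.1 -20 0 -28 0"

```text
time: 21.28
tool_pos: [0.4796, -0.3098, 0.369]
ee_rot: [3.136, 0.001, 0.974]
wrist_force: [0.3, 0.2, 0.9]
width: 0.0423
```

```bash
python3 - <<'E'
from h import *
go();lidang();rodang();rodang("top")
A=(.78,.84,.9)
F={ (r,a):wproj(rod(r,a))[0] for r in(0,.161,.186) for a in A}
im=snapshot("wrist")[0][:,:,::-1];sc=snapshot("scene")[0][:,:,::-1]
c=np.mean(list(F.values()),0).astype(int);x0,y0=max(c[0]-50,0),max(c[1]-60,0)
def ann(im,F,x0,y0,n):
    b=cv2.resize(im[y0:y0+n,x0:x0+n],(400,400),interpolation=cv2.INTER_CUBIC);s=400/n
    for (r,a),v in F.items():
        u=((v-[x0-.5,y0-.5])*s).astype(int);cv2.circle(b,tuple(map(int,u)),2,(0,0,255) if a==.84 else (0,255,0),-1);print((r,a),u)
    return b
G={k:project("scene",[rod(*k)])[0] for k in F}
cv2.imwrite("pics/w7.png",np.hstack([ann(im,F,x0,y0,100),ann(sc,G,255,190,80)]))
E
```

```text
t 21.28 pos [ 0.4796 -0.3098  0.369 ] yaw 0.974 F [0.3 0.2 0.9] w 0.0423
lid by top face (np.int64(154), np.float64(1.3)) by underside (np.int64(217), np.float64(-0.02))
scene rod 209 med 0.852 n 174 y -0.1763
top rod 152 med 0.866 n 120 y -0.1667
(0, 0.78) [202 289]
(0, 0.84) [202 289]
(0, 0.9) [202 289]
(0.161, 0.78) [202 -90]
(0.161, 0.84) [202 -80]
(0.161, 0.9) [202 -69]
(0.186, 0.78) [ 202 -159]
(0.186, 0.84) [ 202 -150]
(0.186, 0.9) [ 202 -138]
(0, 0.78) [ 79 312]
(0, 0.84) [ 79 312]
(0, 0.9) [ 79 312]
(0.161, 0.78) [276 185]
(0.161, 0.84) [262 181]
(0.161, 0.9) [248 178]
(0.186, 0.78) [309 164]
(0.186, 0.84) [294 159]
(0.186, 0.9) [277 155]
```

View pics/w7.png

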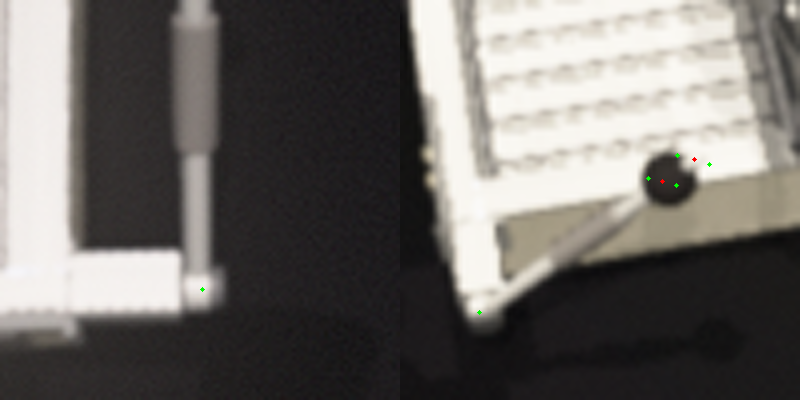

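Ball at local (270,179) in the scene crop gives about 0.81–0.82: still low in the band. One more small nudge up, then retreat straight up for a proper wrist view.

```bash
python3 - <<'E'
from h import *
g=np.array([.5918,-.1379,.0863]);go(g+[0,0,.15],g,yaw=RY)
E
```

```text
t 21.53 pos [ 0.4813 -0.3052  0.3641] yaw 0.981 F [ 0.1 -0.4  0.2] w 0.0422
[20.04 -0.07 12.8 ] turn 0.002
[ 2.003e+01 -2.000e-02  2.780e+01] turn 0.002
```

Request:
servo_tool:
  series: "0.1 4 0 2 0; 0.1 8 0 4 0; 0.1 12 -0.1 6 0; 0.1 16 -0.1 8 0; 0.1 20 -0.1 11 0; 0.1 20 -0.1 15 0; 0.1 20 -0.1 19 0; 0.1 20 -0.1 22.5 0; 0.1 20 -0.1 25.5 0; 0.1 20 -0.1 27.8 0; 0.1 20 -0.1 27.8 0; 0.1 20 -0.1 27.8 0; 0.5 20 -0.1 27.8 0; 1 20 -0.1 27.8 0; 1 20 -0.1 27.8 0; 1 20 -0.1 27.8 0; 1 20 -0.1 27.8 0; 1 19.9 -0.1 27.7 0; 1 19.8 -0.1 27.6 0; 1 19.8 -0.1 27.6 0"

```text
time: 23.2
tool_pos: [0.5907, -0.1398, 0.0907]
ee_rot: [-3.14, -0.004, 0.98]
wrist_force: [-0.3, 5.0, 1.4]
width: 0.0152
```

Request:
servo_tool:
  series: "1 0 0 0 0; 0.5 0 0 0 0; 0.1 0 0 0 0; 0.1 0 0 0 0; 0.1 0 0 0 0; 0.1 0 0 -4 0; 0.1 0 0 -8 0; 0.1 0 0 -12 0; 0.1 0 0 -16 0; 0.1 0 0 -20 0; 0.1 0 0 -24 0; 0.1 0 0 -28 0; 0.1 0 0 -31 0; 0.1 0 0 -31 0; 0.1 0 0 -31 0; 0.1 0 0 -31 0"

```text
time: 24.53
tool_pos: [0.5904, -0.1423, 0.3989]
ee_rot: [-3.14, 0.0, 0.978]
wrist_force: [-0.1, 0.3, -0.5]
width: 0.0422
```

```bash
cat > m.py <<'E'
from h import *
go();lidang();rodang();rodang("top")
F={ (r,a):wproj(rod(r,a))[0] for r in(0,.161,.186) for a in (.78,.84,.9)}
im=snapshot("wrist")[0][:,:,::-1]
x0,y0,n=260,30,110
if wproj(rod(.186,.84))[0][1]<35: y0=0
b=cv2.resize(im[y0:y0+n,x0:x0+n],(600,600),interpolation=cv2.INTER_CUBIC);s=600/n
for (r,a),v in F.items():
    u=((v-[x0-.5,y0-.5])*s).astype(int);cv2.circle(b,tuple(map(int,u)),2,(0,0,255) if a==.84 else (0,255,0),-1);print((r,a),u)
cv2.imwrite("pics/w8.png",b)
E
python3 m.py
```

```text
t 24.53 pos [ 0.5904 -0.1423  0.3989] yaw 0.978 F [-0.1  0.3 -0.5] w 0.0422
lid by top face (np.int64(155), np.float64(1.3)) by underside (np.int64(219), np.float64(-0.02))
scene rod 203 med 0.859 n 168 y -0.1759
top rod 123 med 0.871 n 86 y -0.1662
(0, 0.78) [330 861]
(0, 0.84) [330 861]
(0, 0.9) [330 861]
(0.161, 0.78) [330 509]
(0.161, 0.84) [330 538]
(0.161, 0.9) [331 569]
(0.186, 0.78) [330 435]
(0.186, 0.84) [331 468]
(0.186, 0.9) [331 505]
```

View pics/w8.png

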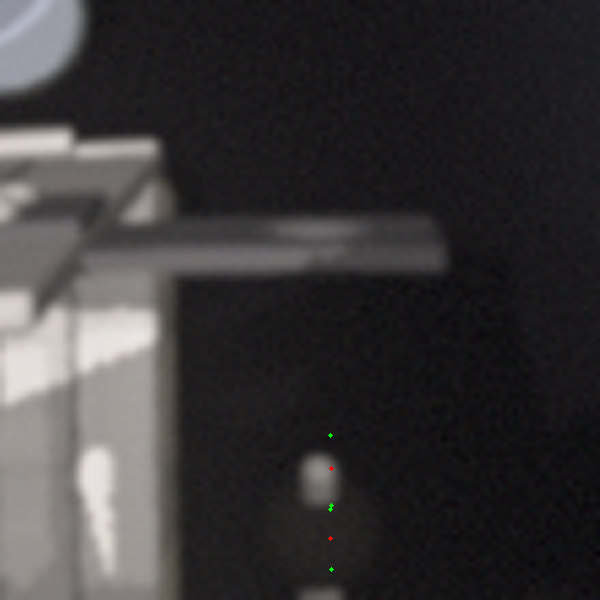

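Tip end (455–465) and ball (≈537) now give about 0.83, and the tip lines up sideways with the bracket hole. Back to the lip to ease the lid down.

```bash
python3 - <<'E'
from h import *
g=np.array([.5207,.0566,.2946]);go(g+[0,0,.11],g,yaw=LY)
E
```

```text
t 24.73 pos [ 0.5899 -0.1419  0.3977] yaw 0.979 F [ 0.5 -1.   0.6] w 0.0425
[ 12.61 -16.83  -0.63] turn 1.57
[ 12.62 -16.78  10.37] turn 1.57
```

Request:
servo_tool:
  series: "-0.3 0 0 -0.6 -1.571; -0.3 12.6 -16.8 -0.6 -1.571; -0.3 12.6 -16.8 -0.6 -1.571; -0.3 12.6 -16.8 -0.6 -1.571; -0.3 12.6 -16.8 -0.6 -1.571; -0.3 12.6 -16.8 -0.6 -1.571; -0.3 12.6 -16.8 -0.6 -1.571; -0.3 12.6 -16.8 -0.6 -1.571; -0.3 12.6 -16.8 -0.6 -1.571; -0.3 12.6 -16.8 -0.6 -1.571; -0.3 12.6 -16.8 -0.6 -1.571; -0.3 12.6 -16.8 -0.6 -1.571; -0.3 12.6 -16.8 -0.6 -1.571; -0.3 12.6 -16.8 -0.6 -1.571; -0.3 12.6 -16.8 -0.6 -1.571; -0.3 12.6 -16.8 -0.6 -1.571; -0.3 12.6 -16.8 -0.6 -1.571"

```text
time: 26.15
tool_pos: [0.5211, 0.0564, 0.4057]
ee_rot: [-3.141, -0.001, 2.549]
wrist_force: [-0.2, -0.1, 0.1]
width: 0.061
```

```bash
python3 - <<'E'
from h import *
g=np.array([.5207,.0566,.2946]);go(g,lip(1.3),yaw=LY)
E
```

```text
t 26.15 pos [0.5211 0.0564 0.4057] yaw 2.549 F [-0.2 -0.1  0.1] w 0.061
[ 0.04  0.   11.11] turn -0.001
[ 0.18  0.07 11.21] turn -0.001
```

Request:
servo_tool:
  series: "-0.3 0 0 4 0; -0.3 0 0 7 0; -0.3 0 0 9.5 0; -0.3 0 0 11.1 0; -0.3 0 0 11.1 0; 0 0 0 11.1 0; 0.3 0 0 11.1 0; 0.4 0 0 11.1 0; 0.4 0 0 11.1 0; 0.4 0 0 11.1 0"

```text
time: 26.98
tool_pos: [0.5217, 0.0564, 0.2965]
ee_rot: [3.14, 0.002, 2.55]
wrist_force: [-0.2, 0.2, 1.0]
width: 0.031
```

```bash
python3 - <<'E'
from h import *
lidang();go(*[lip(a) for a in (1.3,1.2,1.1,1,.95,.9,.85,.82)])
E
```

```text
lid by top face (np.int64(157), np.float64(1.3)) by underside (np.int64(214), np.float64(-0.02))
t 27.03 pos [0.5216 0.0564 0.2961] yaw 2.55 F [-0.6  0.5  0.9] w 0.0292
[0.23 0.04 0.25] turn 0
[ 0.23 -2.38  0.78] turn 0
[ 0.23 -4.74  1.56] turn 0
[ 0.23 -7.01  2.57] turn 0
[ 0.23 -8.1   3.16] turn 0
[ 0.23 -9.16  3.8 ] turn 0
[  0.23 -10.19   4.5 ] turn 0
[  0.23 -10.79   4.94] turn 0
```

Request:
servo_tool:
  series: "0.45 0 -0.5 0.2 0; 0.5 0 -1.1 0.4 0; 0.5 0 -1.7 0.6 0; 0.55 0 -2.4 0.8 0; 0.55 0 -3 1 0; 0.6 0 -3.6 1.2 0; 0.6 0 -4.2 1.4 0; 0.65 0 -4.8 1.6 0; 0.7 0 -4.8 1.6 0; 0.7 0 -4.8 1.6 0"

```text
time: 27.87
tool_pos: [0.4928, 0.0143, 0.2782]
ee_rot: [-3.136, -0.001, 2.547]
wrist_force: [-3.6, -4.6, -1.8]
width: 0.0154
```

```bash
python3 - <<'E'
from h import *
lidang();go(*[lip(a) for a in (1.1,1.05,1,.95,.9,.85,.82)])
E
```

```text
lid by top face (np.int64(354), np.float64(1.1)) by underside (np.int64(220), np.float64(1.16))
t 27.92 pos [0.4927 0.0143 0.2782] yaw 2.547 F [-3.8 -5.1 -1.8] w 0.0158
[ 0.18  0.36 -0.23] turn 0
[ 0.18 -0.78  0.25] turn 0
[ 0.17 -1.9   0.79] turn 0
[ 0.17 -2.98  1.39] turn 0
[ 0.17 -4.04  2.04] turn 0
[ 0.16 -5.07  2.74] turn 0
[ 0.16 -5.66  3.19] turn 0
```

Request:
servo_tool:
  series: "0.7 0 -0.6 0.3 0; 0.72 0 -1.1 0.55 0; 0.75 0 -1.7 0.8 0; 0.78 0 -2.2 1.1 0; 0.8 0 -2.7 1.4 0; 0.82 0 -3.2 1.7 0; 0.85 0 -3.7 2 0; 0.85 0 -3.7 2 0; 0.85 0 -3.7 2 0"

```text
time: 28.67
tool_pos: [0.4725, -0.0167, 0.2594]
ee_rot: [-3.137, 0.001, 2.547]
wrist_force: [-4.5, -7.1, 4.0]
width: 0.0103
```

```bash
python3 - <<'E'
from h import *
lidang();rodang();go(*[lip(a) for a in (.95,.9,.87,.85,.83,.81)])
E
```

```text
lid by top face (np.int64(498), np.float64(0.93)) by underside (np.int64(321), np.float64(1.0))
scene rod 171 med 0.867 n 141 y -0.1761
t 28.77 pos [ 0.4724 -0.0167  0.2594] yaw 2.547 F [-4.9 -7.2  2.7] w 0.0106
[ 0.22  0.71 -0.51] turn 0
[ 0.22 -0.35  0.14] turn 0
[ 0.22 -0.97  0.55] turn 0
[ 0.22 -1.38  0.84] turn 0
[ 0.21 -1.78  1.13] turn 0
[ 0.21 -2.17  1.43] turn 0
```

Request:
servo_tool:
  series: "0.85 0 -0.2 0.15 0; 0.85 0 -0.4 0.3 0; 0.87 0 -0.6 0.45 0; 0.87 0 -0.8 0.55 0; 0.87 0 -0.8 0.55 0"

```text
time: 29.18
tool_pos: [0.4682, -0.0231, 0.2542]
ee_rot: [-3.138, 0.002, 2.547]
wrist_force: [-4.6, -7.1, 4.1]
width: 0.0094
```

```bash
python3 - <<'E'
from h import *
lidang();rodang()
go(lip(.85),lip(.83),lip(.81))
E
```

```text
lid by top face (np.int64(519), np.float64(0.89)) by underside (np.int64(347), np.float64(0.96))
scene rod 160 med 0.858 n 127 y -0.1755
t 29.28 pos [ 0.4682 -0.0231  0.2543] yaw 2.547 F [-4.6 -6.6  4.5] w 0.0091
[ 0.23 -0.61  0.32] turn 0
[ 0.23 -1.02  0.61] turn 0
[ 0.23 -1.41  0.92] turn 0
```

The lid passed the tip's contact angle (0.89) with no change in force, so the tip is entering the hole. Continuing gently.

Request:
servo_tool:
  series: "0.87 0 -0.2 0.15 0; 0.87 0 -0.4 0.3 0; 0.87 0 -0.6 0.45 0; 0.87 0 -0.8 0.6 0; 0.87 0 -0.8 0.6 0"

```text
time: 29.7
tool_pos: [0.464, -0.0296, 0.2486]
ee_rot: [-3.139, 0.002, 2.548]
wrist_force: [-5.0, -6.6, 6.5]
width: 0.0086
```

```bash
python3 - <<'E'
from h import *
lidang();rodang()
go(lip(.85),lip(.83),lip(.81))
E
```

```text
lid by top face (np.int64(526), np.float64(0.86)) by underside (np.int64(361), np.float64(0.92))
scene rod 242 med 0.848 n 170 y -0.1747
t 29.8 pos [ 0.4639 -0.0296  0.2486] yaw 2.548 F [-4.7 -5.9  5.7] w 0.0087
[ 0.23  0.17 -0.25] turn 0
[ 0.23 -0.23  0.04] turn 0
[ 0.23 -0.63  0.35] turn 0
```

Request:
servo_tool:
  series: "0.87 0 -0.15 0.1 0; 0.87 0 -0.3 0.2 0; 0.85 0 -0.45 0.3 0; 0.85 0 -0.45 0.3 0; 0.85 0 -0.45 0.3 0"

```text
time: 30.22
tool_pos: [0.462, -0.0325, 0.2458]
ee_rot: [-3.14, 0.003, 2.549]
wrist_force: [-3.3, -3.8, 5.4]
width: 0.0077
```

Request:
servo_tool:
  series: "0.82 0 -0.15 0.1 0; 0.8 0 -0.3 0.2 0; 0.8 0 -0.3 0.2 0; 0.8 0 -0.3 0.2 0"

```text
time: 30.55
tool_pos: [0.4615, -0.0325, 0.2425]
ee_rot: [3.138, 0.001, 2.551]
wrist_force: [1.7, 2.0, 2.2]
width: 0.0097
```

```bash
python3 - <<'E'
from h import *
lidang();rodang()
go(lip(.85),lip(.83),lip(.81))
p=snapshot("scene")[0][:,:,::-1];q=snapshot("top")[0][:,:,::-1]
cv2.imwrite("pics/f.png",np.hstack([cv2.resize(i,(400,400),interpolation=cv2.INTER_CUBIC) for i in (p[180:270,250:340],q[120:210,320:410])]))
E
```

```text
lid by top face (np.int64(532), np.float64(0.84)) by underside (np.int64(378), np.float64(0.9))
scene rod 290 med 0.877 n 213 y -0.1751
t 30.65 pos [ 0.4615 -0.0326  0.2425] yaw 2.551 F [1.7 3.4 1.4] w 0.0094
[ 0.2   0.55 -0.85] turn 0
[ 0.2   0.15 -0.56] turn 0
[ 0.2  -0.25 -0.26] turn 0
```

Force reversed with the lid steady at 0.84, so the rod is carrying it. I open a little and check that the lid does not follow the front finger.

Request:
servo_tool:
  series: "0.75 0 0.1 0 0; 0.7 0 0 0 0; 0.6 0 0 0 0; 0.5 0 0 0 0; 0.5 0 0 0 0; 0.5 0 0 0 0"

```text
time: 31.25
tool_pos: [0.4605, -0.0339, 0.2424]
ee_rot: [-3.141, -0.0, 2.549]
wrist_force: [0.2, -0.9, -0.4]
width: 0.0233
```

```bash
python3 - <<'E'
from h import *
lidang();rodang();go()
p=snapshot("scene")[0][:,:,::-1];q=snapshot("top")[0][:,:,::-1]
cv2.imwrite("pics/f.png",np.hstack([cv2.resize(i,(400,400),interpolation=cv2.INTER_CUBIC) for i in (p[180:270,250:340],q[120:210,320:410])]))
E
```

```text
lid by top face (np.int64(561), np.float64(0.84)) by underside (np.int64(388), np.float64(0.9))
scene rod 280 med 0.882 n 198 y -0.1748
t 31.35 pos [ 0.4606 -0.0338  0.2425] yaw 2.55 F [0.2 1.1 0.2] w 0.0234
```

View pics/f.png

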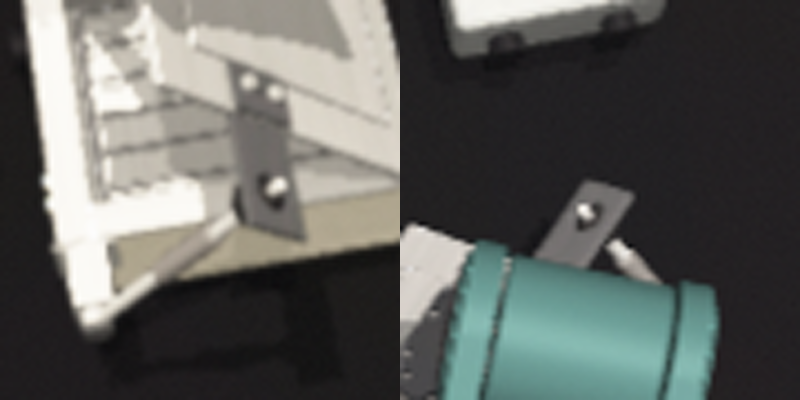

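The tip shows through the bracket hole in both views (275,188 and 588,212), the lid stays at 0.84, and the tool reads no force. I open wider, centre the fingers, and leave straight up.

Request:
servo_tool:
  series: "0.2 0 0 0 0; 0 0 0 0 0; -0.2 0 0 0 0; -0.2 0 0 0 0; -0.2 0 0 0 0; -0.2 0 0 -2 0; -0.2 0 0 -5 0; -0.2 0 0 -9 0; -0.2 0 0 -13 0; -0.2 0 0 -16 0; -0.2 0 0 -16 0; -0.2 0 0 -16 0; -0.2 0 0 -16 0; -0.2 0 0 -16 0"

```text
time: 32.62
tool_pos: [0.4603, -0.0336, 0.4004]
ee_rot: [-3.14, -0.004, 2.55]
wrist_force: [-0.1, -0.5, -0.3]
width: 0.0566
```

```bash
python3 - <<'E'
from h import *
lidang();rodang();go()
# bystanders: compare top depth/picture with start
P0=cv2.imread("pics/top0.png").astype(int);P1=snapshot("top")[0][:,:,::-1].astype(int)
D=abs(P1-P0).sum(2)
for n,(u,v) in dict(rack=(447,250),flask=(432,178),crucible=(382,257),tongs=(415,215),beaker=(295,176),wash=(266,203),jug=(195,185)).items():
    print(n,np.median(D[v-10:v+10,u-10:u+10]),(D[v-10:v+10,u-10:u+10]>90).mean().round(2))
lidang();robot.close_job()
E
```

```text
lid by top face (np.int64(544), np.float64(0.84)) by underside (np.int64(386), np.float64(0.9))
scene rod 291 med 0.876 n 208 y -0.1749
t 32.72 pos [ 0.4602 -0.0336  0.4005] yaw 2.55 F [-0.2 -0.5  0.1] w 0.0563
rack 54.0 0.0
flask 61.0 0.08
crucible 355.0 0.63
tongs 25.0 0.03
beaker 65.0 0.31
wash 66.5 0.18
jug 20.0 0.0
lid by top face (np.int64(558), np.float64(0.84)) by underside (np.int64(379), np.float64(0.9))
the job is handed in; nothing more can be done
```

The lid now rests on the prop rod at 0.84 rad and the job is handed in, at about 33 s on the robot's clock. I raised the lid by its lip to about 1.30, swung the rod up to about 0.83 with two small corrections, then eased the pinched lid down onto the rod.

**Final checks**
- **Fit:** two camera views, taken just before the gripper let go fully, showed the rod's tip through the bracket hole. The lid held at 0.84 with the gripper clear and no force on the tool.
- **Rod angle:** depth read 0.876 against the expected 0.85. It reads the visible surface of the rod, so it runs a little high.
- **Bystanders:** I compared the final top picture with the first:
  - The rack, flask, tongs and jug looked unchanged.
  - The beaker and wash-bottle patches changed somewhat, probably from shadows.
  - The crucible patch changed strongly, most likely because the arm hid it, so I could not confirm its place there. No unexpected contact force showed up.

**Mishaps along the way**
- The real fingertips are about 42 mm short of the reported TCP. My first two grasps closed on air above the lip without touching anything, and I corrected every later target.
- I first placed the bath's origin 14 mm off and fixed it from the wrist view before touching the bath.

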